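# Lower the bottle on the wind-up infusion stand past its pawl

## Robot

A 7-joint arm with a two-finger parallel gripper is mounted at the origin on a cart in front of the work surface, level with it; the furniture and walls round the work are solid. World frame = base frame: x ahead of the robot, y to its left, z up, the work surface at z = 0. Lengths are in m, angles in rad, forces in N, time in s.
With the tool pointing down it reaches from about 0.4 to 0.85 m from the base axis. Payload 10.4 kg.
Tool frame: the origin (TCP) lies at the very end of the fingers, on their centre line; the grasp point (between the pads) lies 19 mm behind it; z points along the fingers, y is the line along which they close (so a half turn about z gives the same grasp; the last joint's range is limited). The gripper opens to 87 mm and grips with 3 to 60 N. Pads are 19 mm wide; open, the fingers measure 117 mm over their backs; the gripper's body (75 mm by 190 mm) begins 51 mm behind the grasp point.
Start: joints at [1.295, 0.332, -0.065, 1.46, 0.022, 1.35, -0.088], TCP at [0.156, -0.605, 0.223] pointing down, gripper open.
Joint ranges: [-2.6, 2.6], [-0.5, 2.12], [-1.47, 1.34], [0.16, 2.42], [-1.27, 4.41], [0.06, 2.06], [-2.6, 2.6]. Speed limits (rad/s): [2.22, 2.22, 2.79, 2.79, 3.14, 3.14, 3.14].

## Interface

Orientations are given as a unit quaternion [w, x, y, z].
In Python, from bench import arm, viewer, order gives the robot as it stands.
- The arm moves only by the shell command python3 -m pendant 'ROWS' [FORCE]. ROWS is a JSON list of rows, 1 to 20 of them, each of 5 numbers: the opening from 0.0 (shut) to 1.0 (fully open), then dx, dy, dz in m, then a turn about the tool's z in rad; each row is the pose to reach, as a shift and turn from the pose commanded when the command began, along the tool's axes at that moment; what a row does not reach only later rows make up. A row lasts 1/10 s, in which the tool goes at most 0.05 m and 0.15 rad, less where a joint would pass 70% of its speed; a pose out of reach is approached as far as the arm can. The fingers move at their own pace and stop on an object; FORCE is the grip in N (left out, the last holds). Time passes only in rows, so rows that do not move let the fingers close. It prints the time, the measured TCP pose, the force, the opening and the grip force at its end.
- arm.state(): the state, without advancing time (a new reading comes with each control period).
- viewer.snapshot(name): name is "scene" or "top" or "wrist"; returns the picture (420x560x3 uint8, red, green, blue); there is no depth.
- viewer.camera_info(name): a dict with "K" (3x3 intrinsics, pixels), "R" (3x3) and "t" (3): a world point X has camera coordinates R X + t; the wrist camera has in their place "hand_eye" (4x4, takes a point from camera to tool coordinates, whose origin is the TCP and whose axes are the flange's). Camera axes: x right, y down, z forward; pixel columns grow to the right and rows downward; lengths in m; the calibration is good to about 2 mm. The wrist camera is an equidistant fisheye: a pixel r from the principal point sees the ray r / f radians off the axis. A picture is of the moment at which its call begins: read the wrist's pose just before it. camera_info takes no time and is no camera call.
- order.finish_job(): hands the job in; it is judged then, once.
The state is a dict: "time": time; "joint_positions": joint angles; "joint_vel": joint speeds; "effort": joint torques, N m; "ee_pos": TCP position; "orientation": TCP orientation; "contact_force": force on the tool from outside, world axes, zero at the start; "ft_torque": the same for the moment, N m; "finger_gap": opening from 0.0 (shut) to 1.0 (fully open); "gripper_force": force on a finger pad.
Only numpy, scipy, OpenCV 4.12 (cv2) and the standard library are available. Lean on these libraries where they do the work, as an engineer would, in place of code of your own. Each camera call takes 0.05 s, during which the arm holds its last target. There are 200 camera calls.

## Task

Let the hanging infusion bottle down on the wind-up stand so that it can be changed: throw the pawl's release lever over to the right, wind the crank up a touch until the pawl jumps out, then keep hold of the crank and let it turn back slowly under the load until the carriage rests with its weight on the stop collar, without forcing it down on the collar or pushing the crank against the pawl. Then let go of the crank and set the lever upright again so that the pawl lies back in the ratchet wheel. Never let the bottle run down by itself, and leave the other things on the worktop alone.

Things in the scene. Friction and masses are not known exactly. Their poses are not given: they have to be found in the camera images.
- stand: bench-top wind-up infusion stand, bolted down: white foot 170x300 mm, round aluminium mast 25 mm thick, 385 mm high, white winch housing 68x130x120 mm (top at z 0.195) right of the mast seen from the robot. Origin on the worktop at the mast's axis; x points away from the crank side, y to the left (the bottle hangs at +y, the winch is at -y), z up; turned up to 0.25 rad about z.
- winch_axis (a point): point of the crank's axis of rotation in the plane in which grip_point circles; stand frame (-0.147, -0.100, 0.130). The axis runs along the stand's x. The shaft ends 97 mm in front of the mast, so this point lies in free air.
- grip_point (a point): where to hold the crank: 27 mm from the free end of its black grip, a bar 21 mm thick and 80 mm long that points to the stand's -x and spins freely on its pin (the gripper need not turn). It circles winch_axis at 55 mm; the crank arm turns 57 to 64 mm behind it (towards +x). Starts at any angle. Pawl in: the crank holds by itself. Pawl out: the load drives it with 2 to 5 N at the grip.
- winch (a joint): turn of the winch shaft with crank and ratchet wheel, rad, 0 at the start; it grows as the bottle comes down (positive about the stand's x: clockwise seen from the robot, the grip goes over the top to the right); negative is winding up (possible to -0.6). The carriage sinks 20 mm per rad.
- lever_knob (a point): middle of the black knob, 16 mm thick and 24 mm long along the stand's x, on top of the flat steel release lever (11 mm wide), 75 mm from the lever's pin. The pin runs along the stand's x on the housing's front face, at stand y -0.142, z 0.173, up and to the right of the crank shaft.
- lever (a joint): release lever, rad, about the stand's x: 0 = upright (pawl sprung into the wheel), 0.7 = thrown to the right (stand's -y) to its stop (pawl sprung away). Stays where it is left; takes about 3 N at the knob. A torsion spring joins it to the pawl: while the pawl carries the load it stays jammed in its tooth with the lever thrown, and jumps out when the crank is wound up by 0.05 to 0.2 rad.
- pawl_nose (a point): nose of the dark steel pawl, which lies on the ratchet wheel (16 teeth, 68 mm across) from above. Its height in the stand frame: 0.158 seated in a tooth gap, up to 0.166 when lying on a tooth, 0.172 or more when lifted clear of the wheel.
- sleeve_foot (a point): underside of the carriage's grey sleeve, on the mast's axis; stand z 0.283 at the start. A black rubber buffer, 37 mm across, is screwed out below it by anything from 2 to 12 mm, so where it lands must be felt; it gives under 1 mm. The carriage with the hanging bottle (neck down, 69 mm thick, 187 mm long) weighs 0.7 to 1.05 kg.
- carriage: the carriage; origin at sleeve_foot. The upside-down bottle is held in a wire basket 74 mm to the +y side of the mast.
- collar_top (a point): centre of the top face of the aluminium stop collar (44 mm across, 18 mm high), clamped on the mast below the carriage, at stand z 0.183 to 0.233: the buffer under the sleeve comes to rest on it.
- collar: the stop collar; origin at the centre of its underside, 18 mm under collar_top. Fixed.
- crank_grip: the crank's black grip, the spinning bar of 21 mm by 80 mm; origin 147 mm behind grip_point (towards +x).
- pawl: the pawl with its pin on the housing; origin on the lever's pin, at the mast's x.
- ratchet_wheel: steel ratchet wheel on the crank shaft, 68 mm across, 16 teeth, 52 to 60 mm in front of the mast; origin on the crank's axis, at the mast's x.
- next_bottle: the full infusion bottle that waits on the worktop, 69 mm thick, 187 mm high, loose; origin at its foot. Leave it alone.
- oximeter: finger oximeter, 34x58x30 mm, loose on the worktop. Leave it alone.
- vial: small injection vial, 27 mm thick, 50 mm high, loose on the worktop. Leave it alone.
- tablet_tub: white tablet tub, 66 mm thick, 117 mm high, loose on the worktop. Leave it alone.

How it is judged:
By the outcome, as a careful person would: the job done as asked, in the order asked, and still so for the second after the job is handed in, with the robot touching nothing.
It also fails if it takes over 64 s, if anything falls off the work surface, if the arm or the gripper's body presses on something with over 40 N, if the wrist force passes 120 N, or if a joint passes its speed limit or range.

## Working session

There is one attempt and no reset: what is moved stays moved. The work goes in short steps, Python scripts to look and compute and a shell command to move; the robot and the scene stay as the last step left them, time stands still between calls to the robot, and variables do not carry over. Pictures are saved under pics/ and viewed, at most 11 in all, crops included, and the job is handed in when it is done.

```bash
mkdir -p pics; ls; python3 - <<'E'
from bench import arm, viewer
import cv2,numpy as np
s=arm.state();print({k:np.round(v,3).tolist() for k,v in s.items()})
for n in("scene","top"):
    cv2.imwrite(f"pics/{n}0.png",viewer.snapshot(n)[:,:,::-1]);c=viewer.camera_info(n);print(n,{k:np.round(v,4).tolist() if not isinstance(v,str) else v for k,v in c.items()})
print(viewer.camera_info("wrist"))
E
```

```text
pics
{'time': 0.0, 'joint_positions': [1.295, 0.333, -0.065, 1.461, 0.022, 1.35, -0.089], 'joint_vel': [0.001, 0.0, 0.0, 0.001, 0.001, -0.0, -0.001], 'effort': [-0.001, -62.325, 0.024, -38.988, -0.062, 0.04, 0.0], 'ee_pos': [0.156, -0.605, 0.222], 'orientation': [-0.001, 0.992, 0.126, -0.0], 'contact_force': [-0.779, -0.817, -0.181], 'ft_torque': [-0.009, 0.011, -0.006], 'gripper_force': 0.0, 'finger_gap': 0.998}
scene {'K': [[411.8428, 0.0, 277.9904], [0.0, 411.8428, 212.4692], [0.0, 0.0, 1.0]], 'R': [[-0.7794, -0.6264, -0.0131], [-0.3883, 0.4993, -0.7746], [0.4917, -0.5986, -0.6324]], 't': [0.4486, 0.3477, 0.8762]}
top {'K': [[493.4401, 0.0, 274.4029], [0.0, 493.4401, 215.4711], [0.0, 0.0, 1.0]], 'R': [[0.2678, -0.9635, 0.0011], [-0.9371, -0.2607, -0.232], [0.2238, 0.0611, -0.9727]], 't': [-0.125, 0.5377, 1.1933]}
{'K': array([[325.1922621 ,   0.        , 273.60857646],
       [  0.        , 325.1922621 , 209.10160214],
       [  0.        ,   0.        ,   1.        ]]), 'hand_eye': array([[ 1.73702100e-04, -9.62928081e-01, -2.69758191e-01,
         7.24298508e-02],
       [ 9.99999465e-01, -1.07886983e-04,  1.02903053e-03,
         7.80319023e-04],
       [-1.01998579e-03, -2.69758225e-01,  9.62927546e-01,
        -1.62134344e-01],
       [ 0.00000000e+00,  0.00000000e+00,  0.00000000e+00,
         1.00000000e+00]])}
```

View pics/scene0.png

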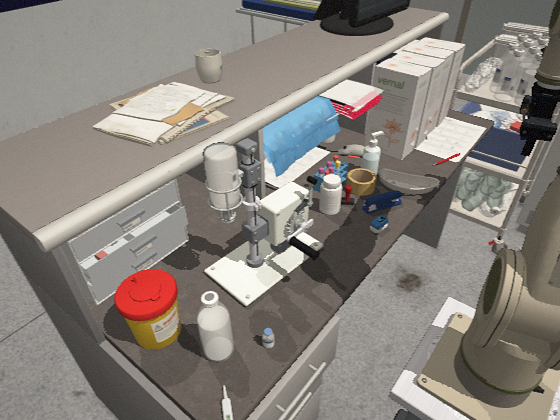

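View pics/top0.png

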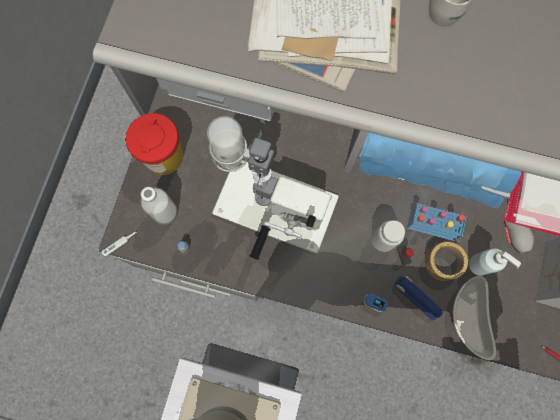

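The scene view shows the stand with its mast at about (250,200), the crank grip at (305,250) and the lever knob at (313,180). In the top view the foot is at (215–337, 165–250), the grip at (259,242) and the knob at (311,220). I'll enlarge both.

```bash
python3 - <<'E'
import cv2
a=cv2.imread("pics/top0.png")[135:270,200:350];cv2.imwrite("pics/top_c.png",cv2.resize(a,None,fx=4.4,fy=4.4,interpolation=cv2.INTER_CUBIC))
a=cv2.imread("pics/scene0.png")[135:310,195:345];cv2.imwrite("pics/scene_c.png",cv2.resize(a,None,fx=3.4,fy=3.4,interpolation=cv2.INTER_CUBIC))
E
```

```text
(no output)
```

View pics/top_c.png

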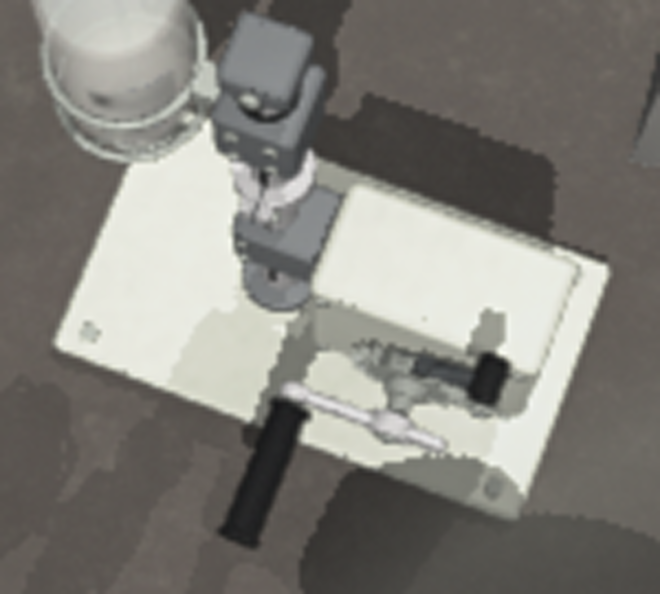

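View pics/scene_c.png

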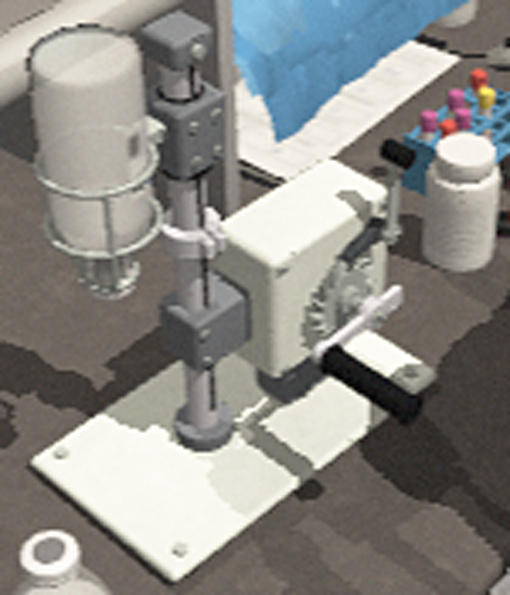

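The crank arm lies near horizontal with the grip on the left. Grip ends are at top-crop (292,405)/(238,535) and scene-crop (335,360)/(408,402). The knob is at top-crop (490,378) and scene-crop (398,153), with the lever upright. Next I'll locate the stand.

```bash
cat > h.py <<'E'
import numpy as np, cv2
from bench import arm, viewer
def ray(n,p):
    c=viewer.camera_info(n);R=np.array(c["R"]);t=np.array(c["t"])
    d=R.T@np.linalg.solve(np.array(c["K"]),[p[0],p[1],1.]);return -R.T@t,d/np.linalg.norm(d)
def plane(n,p,z):
    o,d=ray(n,p);return o+d*(z-o[2])/d[2]
def tri(pt,ps):
    o1,d1=ray("top",pt);o2,d2=ray("scene",ps)
    a=np.linalg.lstsq(np.c_[d1,-d2],o2-o1,rcond=None)[0]
    p,q=o1+d1*a[0],o2+d2*a[1];return (p+q)/2,np.linalg.norm(p-q)
T=lambda x,y:(200+(x-1.7)/4.4,135+(y-1.7)/4.4)
S=lambda x,y:(195+(x-1.2)/3.4,135+(y-1.2)/3.4)
E
python3 - <<'E'
from h import *
np.set_printoptions(precision=4,suppress=True)
for z in(.0,.012,.02):
    a,b,c=[plane("top",T(*p),z)[:2] for p in((55,347),(518,517),(608,265))]
    print(z,a,b,c,np.linalg.norm(a-b),np.linalg.norm(c-b),np.arctan2(*(a-b)[::-1])-np.pi/2,np.arctan2(*(c-b)[::-1]))
H=[plane("top",T(*p),.195)[:2] for p in((352,183),(582,262),(534,374),(313,275))]
print(H,[np.linalg.norm(H[i]-H[i-1]) for i in range(4)],np.arctan2(*(H[0]-H[1])[::-1])-np.pi/2)
for k,p,q in(("knob",(490,378),(398,153)),("grip in",(292,408),(330,357)),("grip out",(240,532),(405,401)),("mast base ring",(278,285),(205,425)),("arm far",(440,443),(400,293)),("foot l",(55,347),(177,578)),("foot far-right?",(518,517),(435,372))):
    print(k,*tri(T(*p),S(*q)))
E
```

```text
0.0 [0.5266 0.1899] [ 0.5008 -0.1079] [ 0.6674 -0.1223] 0.29888271870450217 0.16713133888710413 -0.08634546505811813 -0.086583244433732
0.012 [0.5242 0.1876] [ 0.4987 -0.1074] [ 0.6636 -0.1217] 0.2960928962035941 0.1655713063370285 -0.08634546505811791 -0.086583244433732
0.02 [0.5226 0.1861] [ 0.4973 -0.107 ] [ 0.6612 -0.1213] 0.29423301453632206 0.16453128463697791 -0.08634546505811835 -0.08658324443373204
[array([0.6145, 0.0287]), array([ 0.6051, -0.0984]), array([ 0.5402, -0.089 ]), array([0.5607, 0.035 ])] [np.float64(0.05423913828339012), np.float64(0.127450915068524), np.float64(0.06551217358451579), np.float64(0.12567235345505096)] -0.0743686216491013
knob [ 0.5188 -0.067   0.2499] 0.00015289098237897974
grip in [0.5035 0.0314 0.1293] 0.001533504771595769
grip out [0.4304 0.0396 0.1351] 0.0031099364056078917
mast base ring [0.5961 0.0684 0.0288] 0.0060751732654623376
arm far [ 0.5028 -0.0522  0.1358] 0.003066930405841454
foot l [0.5237 0.1871 0.0145] 0.00013830258925193206
foot far-right? [ 0.4983 -0.1074  0.0134] 0.0003436157441664986
```

The knob triangulates to z 0.250 (expected 0.248) and the foot measures 296x165 mm, with yaw about −0.086. The mast's y from the knob is 0.120, which agrees with the base ring. The grip is at stand y −0.0445, z about 0.131, so the crank angle is about 0 (grip left). I'll move above the knob with the fingers half open, aligned to the stand.

```bash
python3 -m pendant '[[0.5,0,0,-0.04,0],[0.5,0,0,-0.08,0],[0.5,0.04,-0.035,-0.08,0.05],[0.5,0.08,-0.07,-0.08,0.1],[0.5,0.12,-0.105,-0.08,0.15],[0.5,0.16,-0.14,-0.08,0.2],[0.5,0.2,-0.175,-0.08,0.25],[0.5,0.24,-0.21,-0.08,0.3],[0.5,0.28,-0.245,-0.08,0.339],[0.5,0.32,-0.28,-0.08,0.339],[0.5,0.36,-0.315,-0.08,0.339],[0.5,0.4,-0.35,-0.08,0.339],[0.5,0.44,-0.39,-0.08,0.339],[0.5,0.486,-0.43,-0.08,0.339],[0.5,0.486,-0.43,-0.08,0.339],[0.5,0.486,-0.43,-0.08,0.339],[0.5,0.486,-0.43,-0.08,0.339]]'; cat >> h.py <<'E'
yaw=-0.0864
ex=np.array([np.cos(yaw),np.sin(yaw),0]);ey=np.array([-np.sin(yaw),np.cos(yaw),0]);M=np.array([.6022,.0683,0])
def st(p): p=np.array(p)-M; return np.array([p@ex,p@ey,p[2]])
def wd(s): return M+s[0]*ex+s[1]*ey+np.array([0,0,s[2]])
def proj(n,X):
    c=viewer.camera_info(n);v=np.array(c["K"])@(np.array(c["R"])@X+np.array(c["t"]));return v[:2]/v[2]
from scipy.spatial.transform import Rotation as Ro
def report():
    s=arm.state();R=Ro.from_quat(np.roll(s["orientation"],-1)).as_matrix()
    print("t",round(s["time"],2),"stand TCP",st(s["ee_pos"]).round(4),"toolx stand yaw",round(np.arctan2(R[1,0],R[0,0])-yaw,4),"F stand",np.round([np.dot(s["contact_force"],ex),np.dot(s["contact_force"],ey),s["contact_force"][2]],2),"gap",round(s["finger_gap"],3))
    return s,R
E
python3 - <<'E'
from h import *
s,R=report()
w=viewer.snapshot("wrist");cv2.imwrite("pics/w1.png",w[:,:,::-1])
print("knob stand",st([.5188,-.067,.25]))
E
```

```text
time: 1.8
ee_pos: [0.5194, -0.0662, 0.302]
orientation: [-0.0, 0.999, -0.042, -0.001]
contact_force: [0.1, -0.2, -0.1]
finger_gap: 0.502
gripper_force: 0.0
t 1.8 stand TCP [-0.0708 -0.1412  0.302 ] toolx stand yaw 0.0027 F stand [ 0.11 -0.19 -0.13] gap 0.502
knob stand [-0.07141352 -0.14199211  0.25      ]
```

View pics/w1.png

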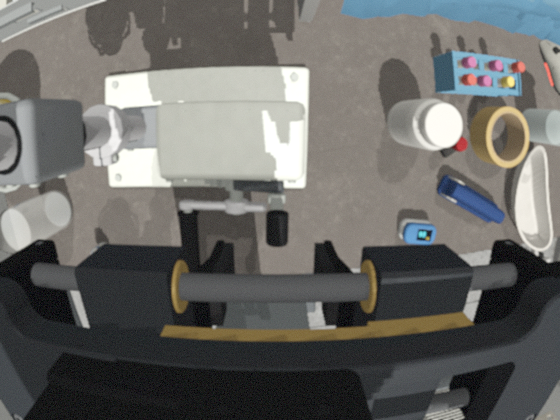

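The wrist view shows the knob at (277,228), centred between the fingertips at about 215 and 338. The stand edges lie parallel to the image, so the yaw is right. I'll descend and throw the lever.

```bash
python3 -m pendant '[[0.5,0,0,0.035,0],[0.5,0,0,0.07,0],[0.5,0,0,0.077,0],[0.5,0,0.01,0.077,0],[0.5,0,0.02,0.077,0],[0.5,0,0.027,0.077,0],[0.5,0,0.034,0.077,0],[0.5,0,0.04,0.077,0],[0.5,0,0.046,0.077,0],[0.5,0,0.052,0.077,0],[0.5,0,0.057,0.077,0],[0.5,0,0.057,0.077,0]]'; python3 -c "
from h import *
report()"
```

```text
time: 3.05
ee_pos: [0.5144, -0.1252, 0.2256]
orientation: [0.0, 0.999, -0.044, 0.0]
contact_force: [0.1, 1.2, -0.5]
finger_gap: 0.499
gripper_force: 0.5
t 3.05 stand TCP [-0.0708 -0.2003  0.2256] toolx stand yaw -0.001 F stand [-0.02  1.2  -0.47] gap 0.499
```

```bash
python3 -m pendant '[[0.5,0,0.002,0,0],[0.5,0,0.004,0,0],[0.5,0,0.004,0,0]]';python3 -m pendant '[[0.5,0,0.002,0,0],[0.5,0,0.002,0,0]]'; python3 -c "
from h import *
report()
cv2.imwrite('pics/s2.png',viewer.snapshot('scene')[:,:,::-1])"
```

```text
time: 3.35
ee_pos: [0.5142, -0.1274, 0.2256]
orientation: [-0.0, 0.999, -0.043, 0.0]
contact_force: [0.3, 5.7, 0.5]
finger_gap: 0.503
gripper_force: 1.8
time: 3.55
ee_pos: [0.5142, -0.128, 0.2256]
orientation: [-0.001, 0.999, -0.042, 0.0]
contact_force: [0.2, 8.8, 0.8]
finger_gap: 0.498
gripper_force: 3.6
t 3.55 stand TCP [-0.0707 -0.2032  0.2256] toolx stand yaw 0.0022 F stand [-0.6   8.82  0.77] gap 0.498
```

The force is 8.8 N at the predicted stop position, so the lever is thrown. I'll back off, rise, and go above the grip.

```bash
python3 -m pendant '[[0.5,0,-0.014,0,0],[0.5,0,-0.014,-0.04,0],[0.6,0,-0.014,-0.075,0],[0.8,-0.03,-0.044,-0.075,0],[1,-0.06,-0.08,-0.075,0],[1,-0.079,-0.12,-0.065,0],[1,-0.079,-0.16,-0.035,0],[1,-0.079,-0.16,0,0],[1,-0.079,-0.16,0,0],[1,-0.079,-0.16,0,0]]'; python3 - <<'E'
from h import *
s,R=report()
im={n:viewer.snapshot(n)[:,:,::-1] for n in("wrist","scene","top")}
for n in im: cv2.imwrite(f"pics/{n}3.png",im[n])
z=lambda a,f:cv2.resize(a,None,fx=f,fy=f,interpolation=cv2.INTER_CUBIC)
a=z(im["scene"][135:295,210:345],3);b=cv2.resize(im["wrist"],(390,292));c=z(im["top"][150:270,215:345],1.55)
o=np.zeros((490,800,3),np.uint8);o[:a.shape[0],:a.shape[1]]=a;o[:292,408:798]=b;o[295:295+c.shape[0],408:408+c.shape[1]]=c
cv2.imwrite("pics/m3.png",o)
E
```

```text
time: 4.6
ee_pos: [0.449, 0.0355, 0.2262]
orientation: [0.0, 0.999, -0.043, -0.0]
contact_force: [0.5, -0.2, 0.9]
finger_gap: 0.991
gripper_force: 0.0
t 4.6 stand TCP [-0.1498 -0.0459  0.2262] toolx stand yaw -0.0006 F stand [ 0.46 -0.13  0.88] gap 0.991
```

View pics/m3.png

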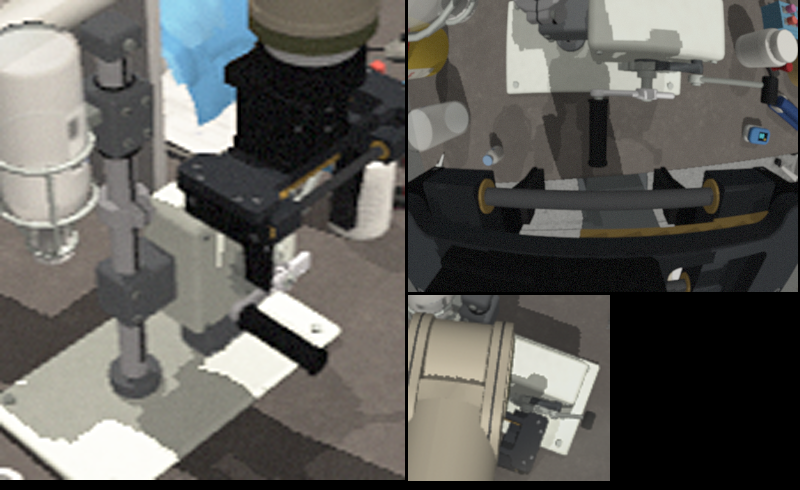

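The lever is over to the right in the wrist tile. The grip column is at full-image x≈273, so it's centred between the fingers. I'll go down and close on it.

```bash
python3 -m pendant '[[1,0,0,0.04,0],[1,0,0,0.08,0],[1,0,0,0.105,0],[1,0,0,0.114,0],[1,0,0,0.114,0],[0.2,0,0,0.114,0],[0.1,0,0,0.114,0],[0,0,0,0.114,0],[0,0,0,0.114,0],[0,0,0,0.114,0],[0,0,0,0.114,0],[0,0,0,0.114,0]]' 30; python3 - <<'E'
from h import *
s,R=report()
im=viewer.snapshot("wrist")[:,:,::-1];cv2.imwrite("pics/w4.png",im)
E
```

```text
time: 5.95
ee_pos: [0.449, 0.0362, 0.1116]
orientation: [0.0, 0.999, -0.043, 0.0]
contact_force: [-0.6, -0.1, 0.6]
finger_gap: 0.444
gripper_force: 0.0
t 5.95 stand TCP [-0.1499 -0.0452  0.1116] toolx stand yaw 0.0002 F stand [-0.59 -0.17  0.64] gap 0.444
```

View pics/w4.png

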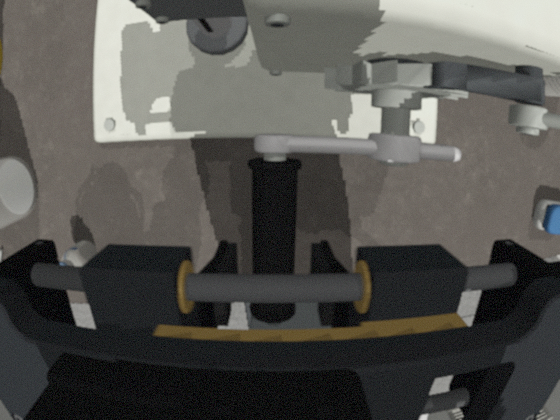

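The bar is at (273,240), centred between the closing fingers, and the crank arm is level. The fingers need about another 0.5 s.

```bash
python3 -m pendant '[[0,0,0,0,0],[0,0,0,0,0],[0,0,0,0,0],[0,0,0,0,0],[0,0,0,0,0],[0,0,0,0,0],[0,0,0,0,0]]'; python3 -c "
from h import *
for i in range(4): report()"
```

```text
time: 6.7
ee_pos: [0.4489, 0.0364, 0.1115]
orientation: [-0.0, 0.999, -0.043, -0.0]
contact_force: [-0.2, 2.9, -1.1]
finger_gap: 0.232
gripper_force: 30.0
t 6.7 stand TCP [-0.15   -0.045   0.1115] toolx stand yaw 0.0004 F stand [-0.43  2.9  -1.09] gap 0.232
t 6.7 stand TCP [-0.15   -0.045   0.1115] toolx stand yaw 0.0004 F stand [-0.43  2.9  -1.09] gap 0.232
t 6.7 stand TCP [-0.15   -0.045   0.1115] toolx stand yaw 0.0004 F stand [-0.43  2.9  -1.09] gap 0.232
t 6.7 stand TCP [-0.15   -0.045   0.1115] toolx stand yaw 0.0004 F stand [-0.43  2.9  -1.09] gap 0.232
```

Gripped (0.232 is about 20 mm, at 30 N). I'll wind up about 0.22 rad (the grip goes down on the left).

```bash
python3 -m pendant '[[0,0,0,0.002,0],[0,0,0,0.004,0],[0,0,0.0003,0.006,0],[0,0,0.0003,0.006,0]]';python3 -m pendant '[[0,0,0.0003,0.002,0],[0,0,0.0006,0.004,0],[0,0,0.001,0.006,0],[0,0,0.001,0.006,0],[0,0,0.001,0.006,0]]'; python3 -c "
from h import *
report()
im=viewer.snapshot('wrist')[:,:,::-1];cv2.imwrite('pics/w5.png',im)
a=cv2.imread('pics/w4.png')[40:180,240:560];b=im[40:180,240:560]
cv2.imwrite('pics/w45.png',cv2.resize(np.vstack([a,b]),None,fx=2,fy=2,interpolation=cv2.INTER_CUBIC))"
```

```text
time: 7.1
ee_pos: [0.4489, 0.0357, 0.1053]
orientation: [0.0, 0.999, -0.043, -0.0]
contact_force: [-0.8, 1.5, 1.7]
finger_gap: 0.23
gripper_force: 30.0
time: 7.6
ee_pos: [0.4489, 0.0346, 0.0994]
orientation: [0.0, 0.999, -0.043, -0.0]
contact_force: [-1.5, -0.7, 2.6]
finger_gap: 0.233
gripper_force: 30.0
t 7.6 stand TCP [-0.1499 -0.0468  0.0994] toolx stand yaw -0.0001 F stand [-1.47 -0.87  2.55] gap 0.233
```

View pics/w45.png

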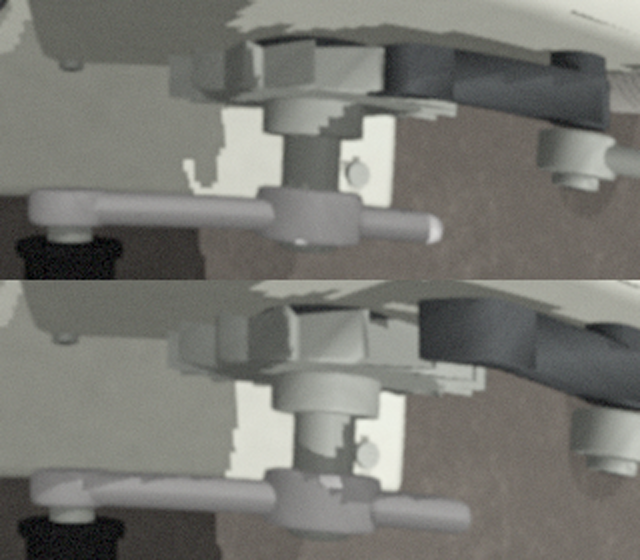

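The pawl nose (lower strip, about (425,330)) has come off the wheel, with a gap visible where the upper strip had it seated at (390,70). The load of about 2.6 N is on the gripper. I'll compute the circle waypoints and an approximate landing angle.

```bash
python3 - <<'E'
from h import *
for z in(.014,.183,.2,.215,.233,.283): 
    p=proj("scene",wd([-.02,0,z]));print(z,(p).round(1),"tile",((p-[210,135])*3).round(0))
yc,zc,r=-.100,.113,.055
s=arm.state();y,z=st(s["ee_pos"])[1:]
ph0=np.arctan2(z-zc,y-yc);print(ph0,np.hypot(y-yc,z-zc))
for k in range(0,35):
    p=ph0+.15*k
    print(k,round(p,2),"dy %.4f dz %.4f"%(-(r*(np.cos(p)-np.cos(ph0))),-r*(np.sin(p)-np.sin(ph0))))
E
```

```text
0.014 [259.7 266.5] tile [149. 394.]
0.183 [256.9 218.6] tile [141. 251.]
0.2 [256.6 213.2] tile [140. 234.]
0.215 [256.3 208.3] tile [139. 220.]
0.233 [255.9 202.4] tile [138. 202.]
0.283 [254.9 185.1] tile [135. 150.]
-0.2485937329254907 0.054899734147162774
0 -0.25 dy -0.0000 dz -0.0000
1 -0.1 dy -0.0014 dz -0.0081
2 0.05 dy -0.0016 dz -0.0164
3 0.2 dy -0.0006 dz -0.0245
4 0.35 dy 0.0017 dz -0.0325
5 0.5 dy 0.0051 dz -0.0400
6 0.65 dy 0.0096 dz -0.0469
7 0.8 dy 0.0150 dz -0.0530
8 0.95 dy 0.0214 dz -0.0583
9 1.1 dy 0.0284 dz -0.0626
10 1.25 dy 0.0360 dz -0.0658
11 1.4 dy 0.0440 dz -0.0677
12 1.55 dy 0.0522 dz -0.0685
13 1.7 dy 0.0605 dz -0.0681
14 1.85 dy 0.0685 dz -0.0664
15 2.0 dy 0.0763 dz -0.0635
16 2.15 dy 0.0835 dz -0.0595
17 2.3 dy 0.0900 dz -0.0545
18 2.45 dy 0.0957 dz -0.0485
19 2.6 dy 0.1005 dz -0.0418
20 2.75 dy 0.1042 dz -0.0345
21 2.9 dy 0.1067 dz -0.0266
22 3.05 dy 0.1081 dz -0.0185
23 3.2 dy 0.1082 dz -0.0102
24 3.35 dy 0.1071 dz -0.0021
25 3.5 dy 0.1048 dz 0.0058
26 3.65 dy 0.1013 dz 0.0133
27 3.8 dy 0.0968 dz 0.0202
28 3.95 dy 0.0912 dz 0.0263
29 4.1 dy 0.0849 dz 0.0315
30 4.25 dy 0.0778 dz 0.0357
31 4.4 dy 0.0701 dz 0.0388
32 4.55 dy 0.0621 dz 0.0408
33 4.7 dy 0.0539 dz 0.0415
34 4.85 dy 0.0457 dz 0.0409
```

The collar top looks to be at z≈0.23, so landing is expected at about 1.9–2.5 rad. I'll lower slowly (~0.5 rad/s) in stages, checking force.

```bash
python3 -m pendant '[[0,0,-0.0005,-0.0027,0],[0,0,-0.001,-0.0054,0],[0,0,-0.0014,-0.0081,0],[0,0,-0.0015,-0.0109,0],[0,0,-0.0016,-0.0136,0],[0,0,-0.0016,-0.0164,0],[0,0,-0.0014,-0.0191,0],[0,0,-0.001,-0.0218,0],[0,0,-0.0006,-0.0245,0],[0,0,0.0001,-0.0272,0],[0,0,0.0009,-0.0299,0],[0,0,0.0017,-0.0325,0]]'; cat >> h.py <<'E'
def plan(yc=-.1,zc=.113,r=.055,step=.05,n=16):
    s,R=report();y,z=st(s["ee_pos"])[1:];p0=np.arctan2(z-zc,y-yc)
    F=s["contact_force"];fy=np.dot(F,ey);fz=F[2]
    print("phi %.3f rad %.4f  Ftan %.2f Frad %.2f"%(p0,np.hypot(y-yc,z-zc),-fy*np.sin(p0)+fz*np.cos(p0),fy*np.cos(p0)+fz*np.sin(p0)))
    for k in range(1,n+1):
        p=p0+step*k;print("[%.2f] dy %.4f dz %.4f"%(p,-(yc+r*np.cos(p)-y),-(zc+r*np.sin(p)-z)))
E
python3 -c "
from h import *
plan(n=20)"
```

```text
time: 8.85
ee_pos: [0.4487, 0.0334, 0.1323]
orientation: [-0.0, 0.999, -0.043, -0.0]
contact_force: [-2.2, 3.6, 3.8]
finger_gap: 0.233
gripper_force: 30.0
t 8.85 stand TCP [-0.15   -0.048   0.1323] toolx stand yaw 0.0005 F stand [-2.53  3.37  3.77] gap 0.233
phi 0.355 rad 0.0555  Ftan 2.36 Frad 4.47
[0.41] dy 0.0015 dz -0.0024
[0.46] dy 0.0026 dz -0.0049
[0.51] dy 0.0039 dz -0.0073
[0.56] dy 0.0053 dz -0.0097
[0.61] dy 0.0068 dz -0.0120
[0.66] dy 0.0084 dz -0.0142
[0.71] dy 0.0101 dz -0.0164
[0.76] dy 0.0120 dz -0.0184
[0.81] dy 0.0139 dz -0.0204
[0.86] dy 0.0159 dz -0.0222
[0.91] dy 0.0181 dz -0.0240
[0.96] dy 0.0203 dz -0.0256
[1.01] dy 0.0225 dz -0.0271
[1.06] dy 0.0249 dz -0.0286
[1.11] dy 0.0273 dz -0.0299
[1.16] dy 0.0298 dz -0.0310
[1.21] dy 0.0324 dz -0.0321
[1.26] dy 0.0349 dz -0.0330
[1.31] dy 0.0376 dz -0.0338
[1.36] dy 0.0403 dz -0.0344
```

Pure driving load, with a slight radial offset: the circle centre is about 1.5 mm higher than I assumed. I'll correct for that and continue.

```bash
python3 -m pendant '[[0,0,0.0013,-0.0027,0],[0,0,0.0024,-0.0054,0],[0,0,0.0037,-0.008,0],[0,0,0.0052,-0.0106,0],[0,0,0.0068,-0.0131,0],[0,0,0.0084,-0.0155,0],[0,0,0.0101,-0.0178,0],[0,0,0.012,-0.0199,0],[0,0,0.0139,-0.0219,0],[0,0,0.0159,-0.0237,0],[0,0,0.0181,-0.0255,0],[0,0,0.0203,-0.0271,0],[0,0,0.0225,-0.0286,0],[0,0,0.0249,-0.0301,0]]'; python3 -c "
from h import *
plan(zc=.1145,n=18)"
```

```text
time: 10.25
ee_pos: [0.4461, 0.0081, 0.1625]
orientation: [0.0, 0.999, -0.043, -0.0]
contact_force: [-6.2, 1.3, 7.1]
finger_gap: 0.233
gripper_force: 30.0
t 10.25 stand TCP [-0.1503 -0.0734  0.1625] toolx stand yaw 0.0 F stand [-6.27  0.73  7.14] gap 0.233
phi 1.065 rad 0.0548  Ftan 2.82 Frad 6.60
[1.11] dy 0.0024 dz -0.0014
[1.16] dy 0.0049 dz -0.0026
[1.21] dy 0.0074 dz -0.0036
[1.26] dy 0.0100 dz -0.0045
[1.31] dy 0.0126 dz -0.0053
[1.36] dy 0.0153 dz -0.0059
[1.41] dy 0.0180 dz -0.0064
[1.46] dy 0.0208 dz -0.0067
[1.51] dy 0.0235 dz -0.0070
[1.56] dy 0.0262 dz -0.0070
[1.61] dy 0.0290 dz -0.0070
[1.66] dy 0.0317 dz -0.0068
[1.71] dy 0.0345 dz -0.0065
[1.76] dy 0.0372 dz -0.0060
[1.81] dy 0.0399 dz -0.0054
[1.86] dy 0.0425 dz -0.0047
[1.91] dy 0.0451 dz -0.0038
[1.96] dy 0.0477 dz -0.0028
```

```bash
python3 -m pendant '[[0,-0.0005,0.0024,-0.0019,0],[0,-0.001,0.0049,-0.0037,0],[0,-0.0013,0.0074,-0.0049,0],[0,-0.0015,0.01,-0.006,0],[0,-0.0015,0.0126,-0.0068,0],[0,-0.0015,0.0153,-0.0074,0],[0,-0.0016,0.018,-0.0079,0],[0,-0.0017,0.0208,-0.0082,0],[0,-0.0018,0.0235,-0.0085,0],[0,-0.0019,0.0262,-0.0085,0]]'; python3 -c "
from h import *
plan(zc=.1155,n=18)
cv2.imwrite('pics/s6.png',viewer.snapshot('scene')[:,:,::-1])"
```

```text
time: 11.25
ee_pos: [0.4434, -0.0186, 0.1705]
orientation: [0.0, 0.999, -0.043, 0.001]
contact_force: [7.4, -3.0, -7.3]
finger_gap: 0.233
gripper_force: 30.0
t 11.25 stand TCP [-0.1507 -0.1002  0.1705] toolx stand yaw -0.0006 F stand [ 7.63 -2.31 -7.32] gap 0.233
phi 1.575 rad 0.0550  Ftan 2.34 Frad -7.31
[1.63] dy 0.0027 dz 0.0001
[1.68] dy 0.0055 dz 0.0003
[1.73] dy 0.0082 dz 0.0006
[1.78] dy 0.0109 dz 0.0011
[1.83] dy 0.0136 dz 0.0018
[1.88] dy 0.0162 dz 0.0025
[1.93] dy 0.0188 dz 0.0034
[1.98] dy 0.0214 dz 0.0044
[2.03] dy 0.0239 dz 0.0056
[2.08] dy 0.0263 dz 0.0068
[2.13] dy 0.0287 dz 0.0082
[2.18] dy 0.0310 dz 0.0097
[2.23] dy 0.0332 dz 0.0114
[2.28] dy 0.0354 dz 0.0131
[2.33] dy 0.0374 dz 0.0149
[2.38] dy 0.0394 dz 0.0168
[2.43] dy 0.0412 dz 0.0189
[2.48] dy 0.0430 dz 0.0210
```

```bash
python3 -m pendant '[[0,0.0005,0.0027,0.0006,0],[0,0.001,0.0055,0.001,0],[0,0.001,0.0082,0.0013,0],[0,0.001,0.0109,0.0018,0],[0,0.001,0.0136,0.0025,0],[0,0.001,0.0136,0.0025,0]]'; python3 -c "
from h import *
plan(zc=.1150,n=10)"
```

```text
time: 11.9
ee_pos: [0.4421, -0.0318, 0.168]
orientation: [0.0, 0.999, -0.043, -0.0]
contact_force: [-0.8, -3.3, -0.7]
finger_gap: 0.234
gripper_force: 30.0
t 11.9 stand TCP [-0.1509 -0.1135  0.168 ] toolx stand yaw -0.0004 F stand [-0.56 -3.32 -0.72] gap 0.234
phi 1.821 rad 0.0547  Ftan 3.39 Frad 0.13
[1.87] dy 0.0027 dz 0.0005
[1.92] dy 0.0053 dz 0.0014
[1.97] dy 0.0079 dz 0.0024
[2.02] dy 0.0104 dz 0.0035
[2.07] dy 0.0128 dz 0.0048
[2.12] dy 0.0152 dz 0.0061
[2.17] dy 0.0175 dz 0.0076
[2.22] dy 0.0197 dz 0.0093
[2.27] dy 0.0219 dz 0.0110
[2.32] dy 0.0239 dz 0.0128
```

Radial and axial forces are now near zero, and the load is about 3 N. Now small 0.025 rad steps, stopping when the load at the grip falls away.

```bash
cat > chk.py <<'E'
import sys
from h import *
s=arm.state();p=st(s["ee_pos"]);F=s["contact_force"];f=np.array([F@ex if hasattr(F,'shape') else np.dot(F,ex),np.dot(F,ey),F[2]])
a=np.arctan2(p[2]-.115,p[1]+.1);ft=-f[1]*np.sin(a)+f[2]*np.cos(a)
print("t %.2f phi %.3f Ftan %.2f Frad %.2f Fx %.2f"%(s["time"],a,ft,f[1]*np.cos(a)+f[2]*np.sin(a),f[0]))
sys.exit(ft<1.3)
E
P="python3 -m pendant"; C="python3 chk.py"
(python3 -m pendant '[[0,0,0.0007,0.0002,0],[0,0,0.0013,0.0003,0],[0,0,0.0013,0.0003,0]]' && $C &&
python3 -m pendant '[[0,0,0.0007,0.0002,0],[0,0,0.0013,0.0004,0],[0,0,0.0013,0.0004,0]]' && $C &&
python3 -m pendant '[[0,0,0.0007,0.0002,0],[0,0,0.0013,0.0004,0],[0,0,0.0013,0.0004,0]]' && $C &&
python3 -m pendant '[[0,0,0.0007,0.0002,0],[0,0,0.0013,0.0005,0],[0,0,0.0013,0.0005,0]]' && $C &&
python3 -m pendant '[[0,0,0.0006,0.0002,0],[0,0,0.0013,0.0005,0],[0,0,0.0013,0.0005,0]]' && $C &&
python3 -m pendant '[[0,0,0.0006,0.0003,0],[0,0,0.0013,0.0005,0],[0,0,0.0013,0.0005,0]]' && $C ) | grep phi
```

```text
t 12.20 phi 1.834 Ftan 2.59 Frad 0.85 Fx -0.97False
```

```bash
sed -i 's/sys.exit(ft<1.3)/sys.exit(int(ft<1.3))/' chk.py; C="python3 chk.py"
(python3 -m pendant '[[0,0,0.0007,0.0002,0],[0,0,0.0013,0.0004,0],[0,0,0.0013,0.0004,0]]' && $C &&
python3 -m pendant '[[0,0,0.0007,0.0002,0],[0,0,0.0013,0.0004,0],[0,0,0.0013,0.0004,0]]' && $C &&
python3 -m pendant '[[0,0,0.0007,0.0002,0],[0,0,0.0013,0.0005,0],[0,0,0.0013,0.0005,0]]' && $C &&
python3 -m pendant '[[0,0,0.0006,0.0002,0],[0,0,0.0013,0.0005,0],[0,0,0.0013,0.0005,0]]' && $C &&
python3 -m pendant '[[0,0,0.0006,0.0003,0],[0,0,0.0013,0.0005,0],[0,0,0.0013,0.0005,0]]' && $C &&
python3 -m pendant '[[0,0,0.0006,0.0003,0],[0,0,0.0013,0.0005,0],[0,0,0.0013,0.0005,0]]' && $C ) | grep phi; tail -3 /dev/null
```

```text
t 12.50 phi 1.861 Ftan 3.19 Frad 0.23 Fx -1.46
t 12.80 phi 1.887 Ftan 2.61 Frad 2.06 Fx -1.91
t 13.10 phi 1.912 Ftan 3.14 Frad 1.83 Fx -3.30
t 13.40 phi 1.938 Ftan 2.88 Frad 2.81 Fx -3.43
t 13.70 phi 1.962 Ftan 3.68 Frad 2.39 Fx -3.96
t 14.00 phi 1.988 Ftan 2.75 Frad 2.20 Fx -4.10
```

```bash
C="python3 chk.py"
(python3 -m pendant '[[0,-0.0002,0.0006,0.0002,0],[0,-0.0005,0.0013,0.0004,0],[0,-0.0005,0.0013,0.0004,0]]' && $C &&
python3 -m pendant '[[0,0,0.0006,0.0002,0],[0,-0.0001,0.0013,0.0005,0],[0,-0.0001,0.0013,0.0005,0]]' && $C &&
python3 -m pendant '[[0,0,0.0006,0.0003,0],[0,-0.0001,0.0012,0.0006,0],[0,-0.0001,0.0012,0.0006,0]]' && $C &&
python3 -m pendant '[[0,0,0.0006,0.0003,0],[0,-0.0001,0.0012,0.0006,0],[0,-0.0001,0.0012,0.0006,0]]' && $C &&
python3 -m pendant '[[0,0,0.0006,0.0003,0],[0,-0.0001,0.0012,0.0007,0],[0,-0.0001,0.0012,0.0007,0]]' && $C &&
python3 -m pendant '[[0,0,0.0006,0.0003,0],[0,-0.0001,0.0012,0.0007,0],[0,-0.0001,0.0012,0.0007,0]]' && $C &&
python3 -m pendant '[[0,0,0.0006,0.0003,0],[0,-0.0001,0.0011,0.0007,0],[0,-0.0001,0.0011,0.0007,0]]' && $C &&
python3 -m pendant '[[0,0,0.0006,0.0004,0],[0,-0.0001,0.0011,0.0008,0],[0,-0.0001,0.0011,0.0008,0]]' && $C ) | grep phi
```

```text
t 14.30 phi 2.009 Ftan 2.18 Frad -0.73 Fx -0.29
t 14.60 phi 2.034 Ftan 3.75 Frad -2.49 Fx 3.16
t 14.90 phi 2.058 Ftan 2.38 Frad -3.55 Fx 4.06
t 15.20 phi 2.082 Ftan 2.68 Frad -4.07 Fx 7.21
t 15.50 phi 2.106 Ftan 2.81 Frad -3.64 Fx 6.20
t 15.80 phi 2.130 Ftan 3.37 Frad -4.45 Fx 6.29
t 16.10 phi 2.153 Ftan 2.60 Frad -4.34 Fx 6.38
t 16.40 phi 2.177 Ftan 3.73 Frad -4.31 Fx 7.11
```

```bash
C="python3 chk.py"
(python3 -m pendant '[[0,0.0003,0.0005,0.0005,0],[0,0.0007,0.0009,0.0011,0],[0,0.0007,0.0009,0.0011,0]]' && $C &&
python3 -m pendant '[[0,0,0.0006,0.0004,0],[0,0,0.0011,0.0008,0],[0,0,0.0011,0.0008,0]]' && $C &&
python3 -m pendant '[[0,0,0.0005,0.0004,0],[0,0,0.001,0.0009,0],[0,0,0.001,0.0009,0]]' && $C &&
python3 -m pendant '[[0,0,0.0005,0.0004,0],[0,0,0.001,0.0009,0],[0,0,0.001,0.0009,0]]' && $C &&
python3 -m pendant '[[0,0,0.0005,0.0004,0],[0,0,0.001,0.0009,0],[0,0,0.001,0.0009,0]]' && $C &&
python3 -m pendant '[[0,0,0.0005,0.0005,0],[0,0,0.0009,0.001,0],[0,0,0.0009,0.001,0]]' && $C &&
python3 -m pendant '[[0,0,0.0005,0.0005,0],[0,0,0.0009,0.001,0],[0,0,0.0009,0.001,0]]' && $C &&
python3 -m pendant '[[0,0,0.0005,0.0005,0],[0,0,0.0009,0.001,0],[0,0,0.0009,0.001,0]]' && $C ) | grep phi
```

```text
t 16.70 phi 2.211 Ftan 2.91 Frad -1.08 Fx 4.42
t 17.00 phi 2.235 Ftan 3.01 Frad -1.19 Fx 2.63
t 17.30 phi 2.260 Ftan 3.16 Frad -0.26 Fx 3.36
t 17.60 phi 2.285 Ftan 2.70 Frad -0.10 Fx 4.16
t 17.90 phi 2.298 Ftan -2.09 Frad 1.65 Fx 0.25
```

The load vanished at φ=2.298 (winch ≈2.35 rad, a 47 mm drop), which fits a collar near z 0.23. The buffer is on the collar. I'll ease off the small 2 N over-push before letting go.

```bash
python3 -m pendant '[[0,0,-0.0002,-0.0002,0],[0,0,-0.0002,-0.0002,0]]' >/dev/null; python3 chk.py; python3 -m pendant '[[0,0,0,0,0],[0,0,0,0,0]]'>/dev/null; python3 chk.py; python3 - <<'E'
from h import *
im=viewer.snapshot("scene")[:,:,::-1]
cv2.imwrite("pics/s7.png",cv2.resize(im[130:300,190:350],None,fx=3.4,fy=3.4,interpolation=cv2.INTER_CUBIC))
E
```

```text
t 18.10 phi 2.298 Ftan -2.23 Frad 2.02 Fx 0.54
t 18.30 phi 2.299 Ftan -2.10 Frad 1.38 Fx 0.19
```

View pics/s7.png

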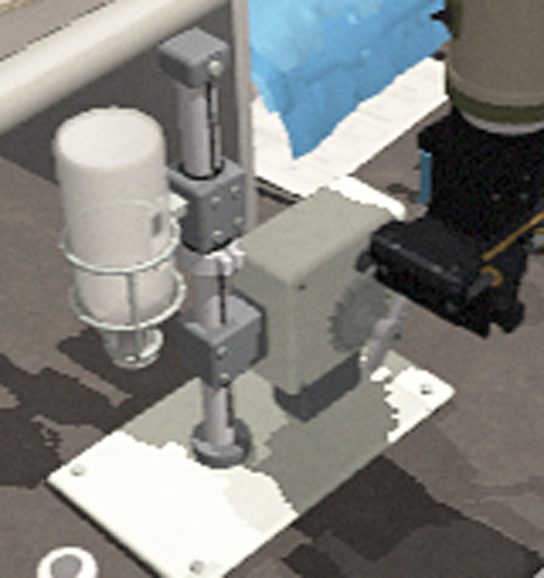

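The sleeve at (207,205) now sits directly on the collar at (215,260). I'll relieve the remaining 2 N, then open the gripper.

```bash
python3 -m pendant '[[0,0,-0.0002,-0.0002,0],[0,0,-0.0002,-0.0002,0]]' >/dev/null; python3 chk.py; python3 -m pendant '[[0,0,-0.0002,-0.0002,0],[0,0,-0.0002,-0.0002,0]]'>/dev/null; python3 chk.py
```

```text
t 18.55 phi 2.297 Ftan -1.58 Frad 1.44 Fx 1.18
t 18.75 phi 2.293 Ftan -0.05 Frad 0.44 Fx 2.61
```

Net grip force is about zero, so I'll let go and lift clear.

```bash
python3 -m pendant '[[0.5,0,0,0,0],[0.5,0,0,0,0],[0.5,0,0,0,0],[0.5,0,0,0,0],[0.5,0,0,0,0],[0.5,0,0,0,0],[0.5,0,0,-0.03,0],[0.5,0,0,-0.07,0],[0.5,0,0,-0.11,0],[0.5,0,0,-0.15,0],[0.5,0,0,-0.15,0],[0.5,0,0,-0.15,0]]'; python3 - <<'E'
from h import *
report()
w=viewer.snapshot("wrist")[:,:,::-1];cv2.imwrite("pics/w8.png",w)
E
```

```text
time: 19.95
ee_pos: [0.4401, -0.0542, 0.3064]
orientation: [0.0, 0.999, -0.043, 0.001]
contact_force: [-0.1, 0.0, -1.0]
finger_gap: 0.504
gripper_force: 0.0
t 19.95 stand TCP [-0.151  -0.1361  0.3064] toolx stand yaw 0.0001 F stand [-0.14  0.   -0.98] gap 0.504
```

View pics/w8.png

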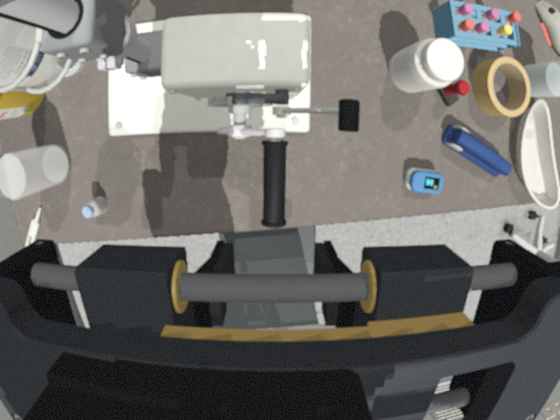

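The grip rests at upper right. The knob at (348,115) is still thrown right, and nothing else has moved. Next: straddle the knob and push the lever back upright.

```bash
python3 -m pendant '[[0.5,0.03,0.02,0,0],[0.5,0.06,0.04,0,0],[0.5,0.08,0.054,0,0],[0.5,0.08,0.054,0.03,0],[0.5,0.08,0.054,0.06,0],[0.5,0.08,0.054,0.081,0],[0.5,0.08,0.054,0.081,0],[0.5,0.08,0.046,0.081,0],[0.5,0.08,0.038,0.081,0],[0.5,0.08,0.03,0.081,0],[0.5,0.08,0.022,0.081,0],[0.5,0.08,0.014,0.081,0],[0.5,0.08,0.007,0.081,0],[0.5,0.08,0,0.081,0],[0.5,0.08,-0.004,0.081,0],[0.5,0.08,-0.004,0.081,0]]'; python3 -c "
from h import *
report()"
```

```text
time: 21.6
ee_pos: [0.5198, -0.0559, 0.2249]
orientation: [-0.0, 0.999, -0.042, -0.0]
contact_force: [-0.0, 0.6, 0.6]
finger_gap: 0.5
gripper_force: 0.0
t 21.6 stand TCP [-0.0714 -0.1308  0.2249] toolx stand yaw 0.0016 F stand [-0.09  0.63  0.63] gap 0.5
```

```bash
for i in 1 2; do python3 -m pendant '[[0.5,0,-0.001,0,0],[0.5,0,-0.0015,0,0],[0.5,0,-0.0015,0,0]]' >/dev/null; python3 -c "
from h import *
report()"; done
```

```text
t 21.9 stand TCP [-0.0714 -0.1305  0.2249] toolx stand yaw 0.0 F stand [-1.07 -0.09  0.22] gap 0.499
t 22.2 stand TCP [-0.0713 -0.1293  0.225 ] toolx stand yaw -0.0001 F stand [-1.15 -2.82 -0.55] gap 0.501
```

```bash
for i in 1; do python3 -m pendant '[[0.5,0,-0.001,0,0],[0.5,0,-0.0015,0,0],[0.5,0,-0.0015,0,0]]' >/dev/null; python3 -c "
from h import *
report()"; done;  python3 -m pendant '[[0.5,0,-0.001,0,0],[0.5,0,-0.001,0,0]]' >/dev/null; python3 -c "
from h import *
report()"
```

```text
t 22.5 stand TCP [-0.0713 -0.1286  0.225 ] toolx stand yaw -0.0009 F stand [ 0.14 -6.49  0.02] gap 0.501
t 22.7 stand TCP [-0.0713 -0.1285  0.225 ] toolx stand yaw -0.0017 F stand [-0.46 -8.21  0.29] gap 0.496
```

The upright stop is reached at the predicted place. I'll back off, rise, retreat and check.

```bash
python3 -m pendant '[[0.5,0,0.008,0,0],[0.5,0,0.014,0,0],[0.5,0,0.014,-0.04,0],[0.5,0,0.014,-0.08,0],[0.5,-0.04,0.014,-0.08,0],[0.5,-0.08,0.03,-0.08,0],[0.5,-0.08,0.07,-0.08,0],[0.5,-0.08,0.11,-0.08,0],[0.5,-0.08,0.15,-0.08,0],[0.5,-0.08,0.19,-0.08,0],[0.5,-0.08,0.23,-0.08,0],[0.5,-0.08,0.23,-0.08,0]]'; python3 - <<'E'
from h import *
report()
z=lambda n,r,f:cv2.resize(viewer.snapshot(n)[r[0]:r[1],r[2]:r[3],::-1],None,fx=f,fy=f,interpolation=cv2.INTER_CUBIC)
a=z("scene",(140,290,200,340),4);b=z("top",(130,270,200,270+80),3)[:, :240]
o=np.zeros((600,800,3),np.uint8);o[:600,:560]=a[:600];o[:420,560:800]=b[:420]
cv2.imwrite("pics/f9.png",o)
E
```

```text
time: 23.9
ee_pos: [0.4189, -0.2792, 0.3043]
orientation: [0.0, 0.999, -0.047, -0.0]
contact_force: [-0.3, 0.5, -0.1]
finger_gap: 0.499
gripper_force: 0.0
t 23.9 stand TCP [-0.1526 -0.362   0.3043] toolx stand yaw -0.0071 F stand [-0.34  0.42 -0.14] gap 0.499
```

View pics/f9.png

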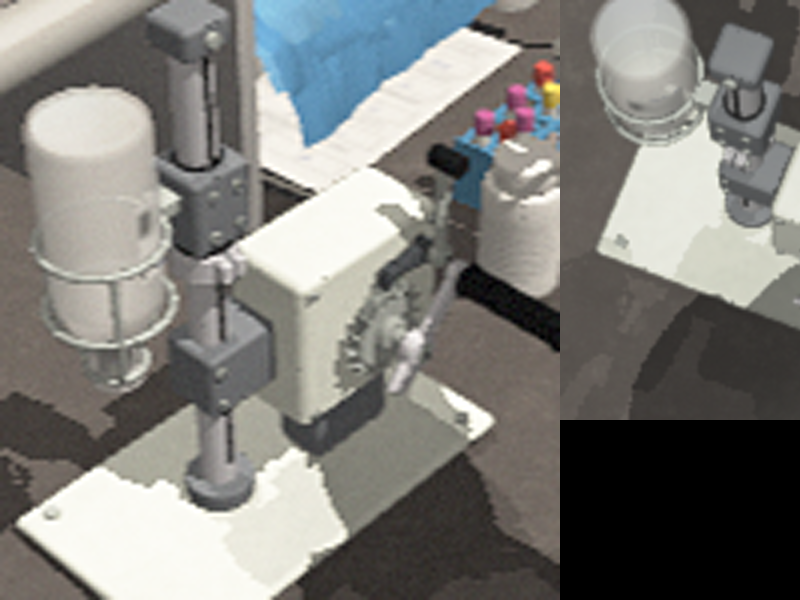

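The knob is back at its initial pixel (311.7,180). The pawl lies on the wheel at (405,265), the sleeve rests on the collar, and the arm is clear. Handing in.

```bash
python3 -c "
from bench import order
print(order.finish_job())"
```

```text
the job is handed in; nothing more can be done
None
```

The bottle is down with the carriage resting on the stop collar, the crank is released, the lever is upright with the pawl back on the ratchet wheel, and the job was handed in at about 24 s.

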